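Clamp a drone arm in the repair jig

TASK

Get the drone arm ready for repair: slide it along its channel in the jig until its tail is fully home against the end stop, then screw the jig's black hand knob clockwise all the way down, so that the sprung pad clamps the arm there. Leave the screwdriver, the spare motor and the screw tray where they are.

Things in the scene. Friction and masses are not known exactly. Their poses are not given: they have to be found in the camera images.
- jig: the repair jig, fixed to the bench at varying places and yaws: aluminium base plate 220 (x) x 90 (y) mm, 12 mm thick. Origin: centre of the plate's underside, at bench height; +x runs along its channel to the end stop, z up. The channel (y = 0, 25 mm wide between two rails 6 mm high) runs from x = -20 to +85 mm. Short of x = -20 mm only the drone arm stands on the plate.
- stop_face (a point): middle of the channel's end, on the near face of the steel end stop at jig x = +85 mm, 15 mm above the bench; axes as the jig. The stop is 45 mm wide and 14 mm thick; its top is 26 mm above the bench.
- bridge_top (a point): centre of the flat top of the bridge over the channel, 72 mm above the bench, at jig x = +60 mm, y = 0; axes as the jig. The bridge is 26 mm along x and 80 mm along y; its underside is 60 mm above the bench.
- motor_centre (a point): centre of the motor at the near end of the loose drone arm: dark metal upright cylinder 28 mm across, 18 mm high (18 to 36 mm above the bench), with a thin shaft 8 mm higher; it may be pushed or gripped. x points to the arm's tail, 130 mm from the motor's axis, so fully home this point is at jig x = -45 mm. It starts 20 to 45 mm short of that.
- tail_end (a point): middle of the tail end face of the drone arm, a loose flat black bar 22 mm wide and 6 mm thick lying in the channel (60 g with its motor; rounded, 32 mm across, under the motor). This point is half-way up the thickness; x points out of the end. Fully home, it touches the end stop.
- knob_grip (a point): centre of the grip of the hand knob above the bridge: upright ribbed black cylinder 36 mm across and 26 mm high, on a steel collar 20 mm across and 12 mm high. On the line jig x = +60 mm, y = 0. Screwed in, it sinks 9 mm per turn (13.5 mm in all); screwed home, this point is 98 mm above the bench and the collar stands 1 mm over the bridge.
- knob (a joint): angle of the knob in rad: 0 fully unscrewed, growing clockwise seen from above to 9.4 (one and a half turns), where it meets a hard stop. It turns stiffly (about 0.04 N m), stays where it is left, and starts between 0 and 2.
- pad (a joint): how far the sprung pad (14 mm rubber disc under the bridge, on the screw's lower end) is pressed up against its spring, in m: 0 while it hangs free, about 0.003 when the screw is fully down on the 6 mm thick arm (some 8 N). It starts at least 7 mm clear of the arm.
- screwdriver: bystander: a screwdriver 160 mm long with a grey handle, lying on the bench to the left (jig +y) of the jig; origin at its middle, on the bench.
- spare_motor: bystander: a motor like the one on the arm, 30 mm across and 29 mm high with its shaft, standing on the bench to the right (jig -y) of the jig; origin at its foot.
- screw_tray: bystander: a small white two-part tray 90 x 60 x 22 mm on the bench to the right (jig -y) of the jig; origin under its middle.
There are look-alikes about, which are no part of the job. Leave any turquoise or yellow look-alike of the part that bears motor_centre alone.

How it is judged:
By the outcome, as a careful person would: the job done as asked, in the order asked, and still so for the second after the job is handed in, with the robot touching nothing.
It also fails if it takes over 70 s, if anything falls off the work surface, if the arm or the gripper's body presses on something with over 40 N, if the wrist force passes 120 N, or if a joint passes its speed limit or range.

ROBOT

A 7-joint arm with a two-finger parallel gripper is mounted at the origin on the work surface. World frame = base frame: x ahead of the robot, y to its left, z up, the work surface at z = 0. Lengths are in mm, angles in rad, forces in N, time in s.
With the tool pointing down it reaches from about 400 to 875 mm from the base axis. Payload 4.4 kg.
Tool frame: the origin (TCP) lies at the very end of the fingers, on their centre line; the grasp point (between the pads) lies 19 mm behind it; z points along the fingers, y is the line along which they close (so a half turn about z gives the same grasp; the last joint's range is limited). The gripper opens to 85 mm and grips with 20 to 120 N. Pads are 22 mm wide; open, the fingers measure 114 mm over their backs; the gripper's body (76 mm by 85 mm) begins 54 mm behind the grasp point. The pads swing forward as they close: fully open they stand 13 mm farther back than shut.
Start: joints at [1.065, 0.628, 0.038, 1.517, -0.027, 0.996, -0.02], TCP at [276.771, -588.146, 231.313] pointing down, gripper open.
Joint ranges: [-3.06, 3.06], [-0.37, 2.12], [-1.25, 1.32], [0.18, 2.47], [-1.1, 4.24], [0.23, 1.98], [-2.94, 2.94]. Speed limits (rad/s): [2.57, 2.57, 3.14, 3.14, 3.14, 3.14, 3.14].

INTERFACE

Orientations are given as [roll, pitch, yaw] about the fixed x, y, z axes, in that order (R = Rz(yaw) Ry(pitch) Rx(roll)).
In Python, from cell import ctrl gives the robot as it stands.
- The arm moves only by the tool step_arm, never from a script. Its argument "series" is a list that holds one entry, the list of rows, each a list of 7 numbers: the turn, a rotation vector about the tool's x, y, z as a fraction of full scale, then the shift along the tool's x, y, z as a fraction of full scale, then the closure, from 0 (fully open) to 1 (shut). In form: [[[ax, ay, az, tx, ty, tz, gripper], ...]]. A call has 1 to 12 rows; each row shifts and turns the commanded pose from where the row before left it, along the tool's axes as they then stand; what a row does not reach is not made up. Full scale, the value 1, is 150 mm for a shift and 45 degrees for a turn. A row lasts 1/10 s, in which the tool goes at most 50 mm and 8.59 degrees, less where a joint would pass 70% of its speed; a pose out of reach is approached as far as the arm can. A call with a number of a shift or a turn outside -1 to 1 is refused whole. A call with a gripper value outside its range is refused whole. The fingers move at their own pace and stop on an object; the grip force is fixed at half the most. Time passes only in rows, so rows that do not move let the fingers close. It gives the time, the measured TCP pose, the force, the opening and the grip force at its end, in the units of the state.
- ctrl.read_state(): the state, without advancing time (a new reading comes with each control period).
- ctrl.get_image(name): name is "side" or "top" or "wrist"; returns a dict with "img" (480x640x3 uint8, red, green, blue), "fx", "fy", "cx", "cy" (pixels), "R" (3x3) and "t" (3): a world point X has camera coordinates R X + t. Camera axes: x right, y down, z forward; pixel columns grow to the right and rows downward; lengths in mm; the calibration is good to about 2 mm. A picture is of the moment at which its call begins. There is no depth.
- ctrl.finish_job(): hands the job in; it is judged then, once.
Trained networks look in a picture, given as the dict that the camera call returned (one of the last four; its "shot" number tells which), for a name from the list of things; names that differ only in an ending like _2 or _b are one class to them, and where a whole thing is asked for, a point or a joint stands for the part that bears it (a point fixed in the world has none). Each returns a list of dicts, best first, with "score" (0 to 1); they miss things now and then, are a little off and sometimes report something else, mostly with a low value. They report only what shows in the picture. A call takes as long as a camera call. They do not tell look-alikes from the thing itself.
- ctrl.recognise(picture, thing): "centre" ([column, row] in pixels, amid what is visible of it).
The state is a dict: "clock": time; "qpos": joint angles; "qd": joint speeds; "tau": joint torques, N m; "eef_pos": TCP position; "tool_rot": TCP orientation; "force": force on the tool from outside, world axes, zero at the start; "torque": the same for the moment, N m; "width": finger opening in mm; "gripper_force": force on a finger pad.
Only numpy, scipy, OpenCV 4.12 (cv2) and the standard library are available. Lean on these libraries where they do the work, as an engineer would, in place of code of your own. Each camera call takes 0.05 s, during which the arm holds its last target. There are 200 camera calls.

## Working session

There is one attempt and no reset: what is moved stays moved. The work goes in short steps, Python scripts to look and compute and a tool call to move; the robot and the scene stay as the last step left them, time stands still between calls to the robot, and variables do not carry over. Pictures are saved under pics/ and viewed, at most 10 in all, crops included, and the job is handed in when it is done.

Besides the shell and the picture viewer there is one more tool, called as name(argument=value, ...) on one line, values as JSON. step_arm: Moves the arm, as the interface text tells. Shift numbers are shares of 150 mm and turn numbers shares of 45 degrees, none past 1 either way. Its arguments: {"type":"object","properties":{"series":{"type":"array","items":{"type":"array","items":{"type":"array","items":{"type":"number","minimum":-1,"maximum":1}}}}},"required":["series"]}

```bash
mkdir -p pics; ls; cat > h.py <<'E'
import numpy as np, cv2
from cell import ctrl
def shot(n,f=None):
    p=ctrl.get_image(n)
    if f: cv2.imwrite('pics/'+f,p['img'][:,:,::-1])
    return p
def ray(p,uv):
    R=np.array(p['R']);t=np.array(p['t'])
    d=np.array([(uv[0]-p['cx'])/p['fx'],(uv[1]-p['cy'])/p['fy'],1.])
    return -R.T@t, R.T@d
def atz(p,uv,z):
    o,d=ray(p,uv); return o+d*(z-o[2])/d[2]
def proj(p,X):
    c=np.array(p['R'])@np.array(X,float)+np.array(p['t']); return np.array([p['cx']+p['fx']*c[0]/c[2],p['cy']+p['fy']*c[1]/c[2]])
E
python3 - <<'E'
from h import *
H=dict(motor_centre=27,knob_grip=105,tail_end=15,bridge_top=72,stop_face=15,jig=12,spare_motor=15,screw_tray=11,screwdriver=10)
for n in ['top','side']:
    p=shot(n,n+'0.png')
    print(n,(-np.array(p['R']).T@np.array(p['t'])).round())
    for k,z in H.items():
        for r in ctrl.recognise(p,k)[:4]: print(k,np.round(r['centre']),round(r['score'],2),atz(p,r['centre'],z).round())
s=ctrl.read_state();print(s['clock'],s['tool_rot'],s['eef_pos'])
E
```

```text
pics
top [317.  53. 994.]
motor_centre [436. 316.] 0.71 [ 318. -165.   27.]
motor_centre [388. 222.] 0.64 [521. -76.  27.]
knob_grip [386. 164.] 0.51 [628. -67. 105.]
knob_grip [378. 198.] 0.48 [555. -48. 105.]
tail_end [336. 301.] 0.79 [355.  43.  15.]
tail_end [437. 318.] 0.76 [ 313. -169.   15.]
tail_end [389. 224.] 0.58 [521. -78.  15.]
bridge_top [376. 201.] 0.95 [558. -47.  72.]
stop_face [379. 199.] 0.79 [577. -60.  15.]
stop_face [388. 221.] 0.5 [527. -77.  15.]
jig [378. 201.] 0.85 [573. -58.  12.]
spare_motor [388. 167.] 0.71 [652. -83.  15.]
spare_motor [439. 172.] 0.56 [ 635. -197.   15.]
screw_tray [328. 229.] 0.46 [513.  56.  11.]
screwdriver [326. 228.] 0.92 [517.  60.  10.]
screwdriver [388. 164.] 0.62 [660. -84.  10.]
side [ 460. -592.  529.]
motor_centre [254. 280.] 0.9 [361.   2.  27.]
motor_centre [205. 372.] 0.73 [ 312. -186.   27.]
knob_grip [425. 261.] 0.78 [631. -57. 105.]
knob_grip [402. 312.] 0.19 [ 576. -164.  105.]
tail_end [345. 313.] 0.91 [511. -70.  15.]
tail_end [422. 263.] 0.62 [660.  50.  15.]
tail_end [256. 280.] 0.61 [363.  16.  15.]
bridge_top [402. 316.] 0.92 [ 584. -139.   72.]
stop_face [400. 313.] 0.74 [598. -75.  15.]
jig [398. 313.] 0.72 [596. -71.  12.]
spare_motor [451. 375.] 0.77 [ 646. -197.   15.]
screw_tray [361. 415.] 0.72 [ 517. -250.   11.]
screw_tray [351. 311.] 0.38 [521. -63.  11.]
screwdriver [348. 263.] 0.62 [527.  63.  10.]
1.0 [-3.14158009e+00 -2.24677773e-05  4.39794138e-01] [ 276.77543938 -588.12971098  231.3075528 ]
```

View pics/top0.png

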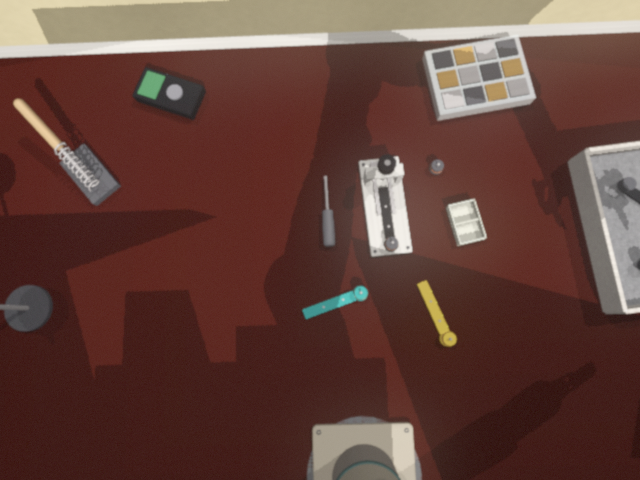

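View pics/side0.png

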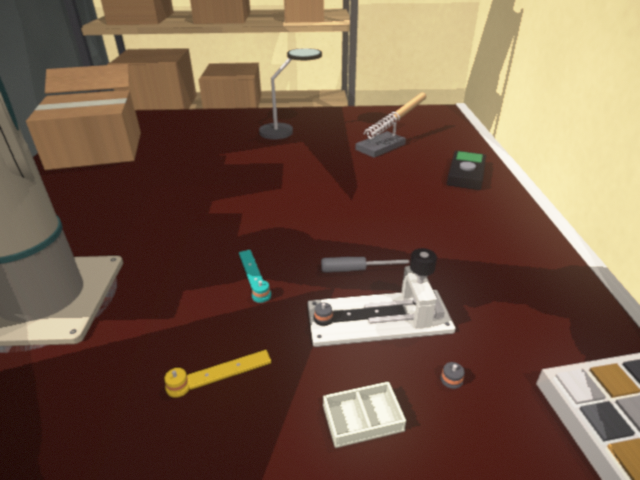

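Top view: the real motor is the dark one on the jig at about (391,243). The look-alikes are turquoise at (361,293) and yellow at (448,339), and the spare motor is at (437,166). The knob is at (387,164). In the side view the motor is at (323,312) and the knob at (424,262).

```bash
python3 - <<'E'
from h import *
p=shot('top'); q=shot('side')
c=p['img'][140:270,340:430]; cv2.imwrite('pics/crop1.png',cv2.resize(c,None,fx=4.6,fy=4.6,interpolation=cv2.INTER_CUBIC)[:,:,::-1])
def tri(a,b):
    o1,d1=ray(p,a);o2,d2=ray(q,b)
    s=np.linalg.lstsq(np.c_[d1,-d2],o2-o1,rcond=None)[0]; A=o1+s[0]*d1;B=o2+s[1]*d2
    return (A+B)/2,np.linalg.norm(A-B)
print('knob',tri((387,164),(424,262)))
print('motor',tri((391,243),(323,312)), atz(p,(391,243),36))
for uv in [(360,161),(402,157),(412,251),(372,255)]: print(uv,atz(p,uv,12))
E
```

```text
knob (array([624.9932099 , -68.48585564, 111.76415997]), np.float64(1.4249573430283342))
motor (array([475.23730442, -79.24996886,  27.02792168]), np.float64(0.1374877867809704)) [473.8370346  -78.01888052  36.        ]
(360, 161) [668.30446575 -21.52259438  12.        ]
(402, 157) [ 674.34536348 -116.8665171    12.        ]
(412, 251) [ 458.63692833 -125.98778032   12.        ]
(372, 255) [452.53846191 -38.51984788  12.        ]
```

View pics/crop1.png

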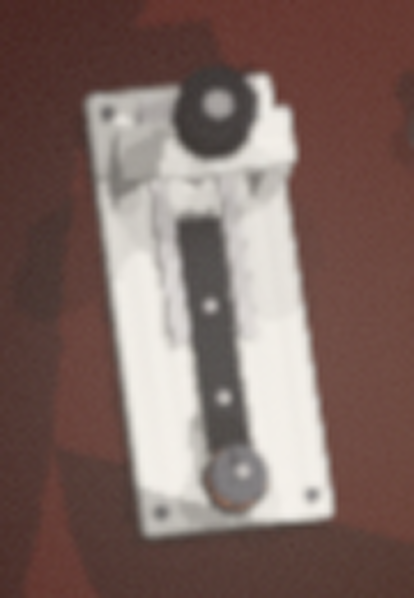

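The crop confirms the choice: a dark motor on a black bar in the white jig. The jig's yaw is about 0.075 rad and its centre is near (562,-73). The motor sits about 45 mm short of home.

step_arm(series=[[[0,0,0.155,0,0,0,1],[0,0,0.155,0,0,0,1],[0,0,0.155,0,0,0,1],[0,0,0,0.121,-0.298,0,1],[0,0,0,0.121,-0.298,0,1],[0,0,0,0.121,-0.298,0,1],[0,0,0,0.121,-0.298,0,1],[0,0,0,0.121,-0.298,0,1],[0,0,0,0.121,-0.298,0,1],[0,0,0,0.121,-0.298,0,1],[0,0,0,0.121,-0.298,0,1],[0,0,0,0.121,-0.298,0,1]]])

```text
clock: 2.3
eef_pos: [410.2, -173.0, 231.7]
tool_rot: [3.141, -0.001, 0.074]
force: [0.8, -0.1, -0.5]
width: 0.1
gripper_force: 0.0
```

step_arm(series=[[[0,0,0,0.115,-0.295,0,1],[0,0,0,0.115,-0.295,0,1],[0,0,0,0,0,0.3,1],[0,0,0,0,0,0.3,1],[0,0,0,0,0,0,1]]])

```text
clock: 2.8
eef_pos: [433.8, -82.8, 137.3]
tool_rot: [-3.139, 0.011, 0.076]
force: [-0.6, 0.2, 1.8]
width: -0.1
gripper_force: 0.0
```

```bash
python3 - <<'E'
from h import *
s=ctrl.read_state();print(s['eef_pos'],s['tool_rot'],s['qpos'])
w=shot('wrist','w1.png')
for k,z in [('motor_centre',27),('knob_grip',110),('bridge_top',72),('jig',12)]:
    for r in ctrl.recognise(w,k)[:3]: print(k,np.round(r['centre']),round(r['score'],2),atz(w,r['centre'],z).round(1))
print(proj(w,[475,-79,27]),proj(w,[624,-68.5,111]))
E
```

```text
[433.79414445 -82.78982785 137.3138158 ] [-3.13935643  0.01060285  0.07602351] [ 0.07597054  0.50287738  0.06892811  2.16351292 -0.07073484  0.48808388
 -1.2955393 ]
motor_centre [140. 317.] 0.97 [368.2  29.7  27. ]
motor_centre [407. 332.] 0.87 [ 371. -149.   27.]
bridge_top [292.  94.] 0.74 [515.7 -65.5  72. ]
jig [295.  93.] 0.64 [516.9 -63.8  12. ]
[314.9590772  169.17137355] [ 317.80252593 -297.09580637]
```

View pics/w1.png

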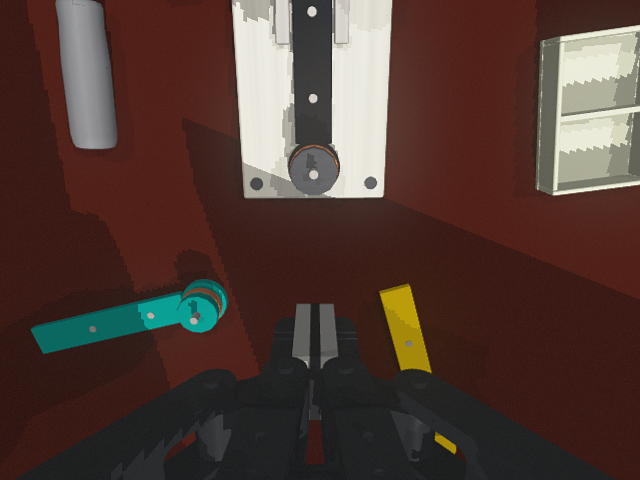

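The motor top is at (314,170) in the wrist view, matching the estimate. The closed fingers stand right behind it on the channel line. Next I lower them and push.

step_arm(series=[[[0,0,0,0,0,0.26,1],[0,0,0,0,0,0.26,1],[0,0,0,0,0,0.26,1],[0,0,0,0,0,0,1],[0,0,0,0,0,0,1]]])

```text
clock: 3.55
eef_pos: [436.3, -79.8, 50.6]
tool_rot: [-3.128, 0.005, 0.074]
force: [0.5, 0.3, 0.2]
width: 0.3
gripper_force: 0.0
```

```bash
python3 - <<'E'
from h import *
s=ctrl.read_state();print(s['eef_pos'],s['tool_rot'],s['force'])
E
```

```text
[436.25924514 -79.76151647  50.57324339] [-3.12776632  0.00523181  0.07387723] [0.4983908  0.31261302 0.23641185]
```

step_arm(series=[[[0,0,0,0.04,0,0.1,1],[0,0,0,0,0,0.1,1],[0,0,0,0,0,0,1]]])

```text
clock: 3.85
eef_pos: [441.0, -77.6, 24.7]
tool_rot: [-3.124, 0.008, 0.073]
force: [-0.8, 0.3, -0.3]
width: 0.2
gripper_force: 0.0
```

```bash
python3 - <<'E'
from h import *
s=ctrl.read_state();print(s['eef_pos'],s['tool_rot'],s['force'],s['qpos'])
E
```

```text
[441.03986175 -77.59471854  24.68992335] [-3.12419245  0.00803013  0.07329067] [-0.78005766  0.27049859 -0.33518632] [ 0.01679103  0.74847949  0.1577203   2.20885308 -0.55032382  0.23578706
 -0.82555964]
```

step_arm(series=[[[0,0,0,0.03,0.027,0,1],[0,0,0,0.03,0,0.01,1],[0,0,0,0.04,0,0,1],[0,0,0,0.04,0,0,1],[0,0,0,0.04,0,0,1],[0,0,0,0.04,0,0,1],[0,0,0,0.04,0,0,1],[0,0,0,0,0,0,1]]])

```text
clock: 4.65
eef_pos: [480.6, -78.7, 21.7]
tool_rot: [-3.125, 0.009, 0.075]
force: [0.4, -0.6, -1.1]
width: -0.2
gripper_force: 0.0
```

```bash
python3 - <<'E'
from h import *
s=ctrl.read_state();print(s['eef_pos'],s['tool_rot'],s['force'],s['qpos'])
w=shot('wrist','w2.png')
E
```

```text
[480.55377543 -78.6544408   21.7409787 ] [-3.12452837  0.00862379  0.07505873] [ 0.3587044  -0.61781333 -1.1330048 ] [-0.02417078  0.77949362  0.20980908  2.10662078 -0.53599642  0.32115216
 -0.8545685 ]
```

View pics/w2.png

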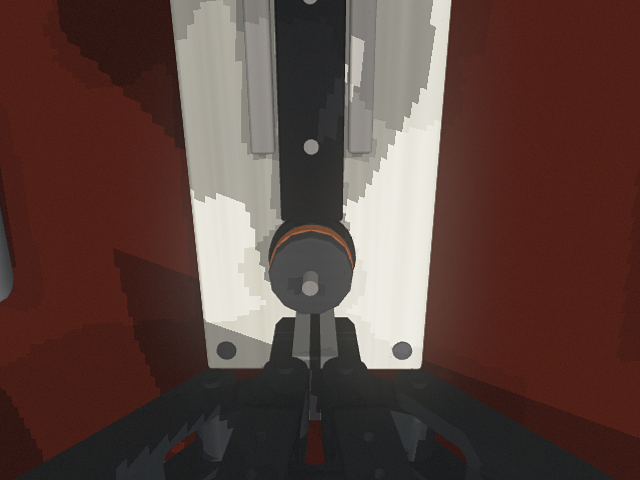

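The motor at (311,270) is in contact with the fingers and the bar runs straight in the channel. I push on gently until the force rises.

step_arm(series=[[[0,0,0,0.02,0,0,1],[0,0,0,0.02,0,0,1],[0,0,0,0.02,0,0,1],[0,0,0,0.01,0,0,1],[0,0,0,0,0,0,1]]])

```text
clock: 5.2
eef_pos: [490.0, -77.9, 21.7]
tool_rot: [-3.124, 0.01, 0.075]
force: [-0.1, -0.4, 0.3]
width: -0.1
gripper_force: 0.0
```

step_arm(series=[[[0,0,0,0.008,0,0,1],[0,0,0,0,0,0,1]]])

```text
clock: 5.4
eef_pos: [490.8, -77.9, 21.7]
tool_rot: [-3.124, 0.01, 0.074]
force: [0.9, -0.8, 0.4]
width: -0.4
gripper_force: 0.0
```

step_arm(series=[[[0,0,0,0.01,0,0,1],[0,0,0,0.01,0,0,1],[0,0,0,0,0,0,1]]])

```text
clock: 5.7
eef_pos: [493.6, -77.7, 21.6]
tool_rot: [-3.124, 0.011, 0.074]
force: [-1.8, -0.1, 0.5]
width: 0.2
gripper_force: 0.5
```

step_arm(series=[[[0,0,0,0.01,0,0,1],[0,0,0,0,0,0,1]]])

```text
clock: 5.9
eef_pos: [493.7, -77.6, 21.5]
tool_rot: [-3.123, 0.013, 0.074]
force: [-5.4, -0.3, 3.1]
width: 0.1
gripper_force: 2.4
```

step_arm(series=[[[0,0,0,0.01,0,0,1],[0,0,0,0,0,0,1]]])

```text
clock: 6.1
eef_pos: [493.8, -77.5, 21.4]
tool_rot: [-3.123, 0.015, 0.074]
force: [-7.5, -0.6, 5.4]
width: -0.1
gripper_force: 3.8
```

The stop was reached as predicted: contact at TCP x 493.7 puts the motor at jig x = -45. I retreat, rise and move toward the knob.

step_arm(series=[[[0,0,0,-0.05,0,0,1],[0,0,0,-0.05,0,0,1],[0,0,0,0,0,-0.2,1],[0,0,0,0,0,-0.3,1],[0,0,0,0,0,-0.3,1],[0.02,-0.02,0,0,0,-0.3,0],[0,0,-0.15,0,0,0,0],[0,0,-0.15,0,0,0,0],[0,0,-0.15,0,0,0,0],[0,0,-0.15,0,0,0,0],[0,0,-0.15,0,0,0,0],[0,0,-0.15,0,0,0,0]]])

```text
clock: 7.3
eef_pos: [484.2, -81.2, 186.9]
tool_rot: [-3.101, -0.004, 0.786]
force: [0.9, -0.7, 0.3]
width: 85.6
gripper_force: 0.0
```

```bash
python3 - <<'E'
from h import *
s=ctrl.read_state();print(s['eef_pos'],s['tool_rot'],s['qpos'])
p=shot('top'); q=shot('side')
def tri(a,b):
    o1,d1=ray(p,a);o2,d2=ray(q,b)
    s=np.linalg.lstsq(np.c_[d1,-d2],o2-o1,rcond=None)[0]; A=o1+s[0]*d1;B=o2+s[1]*d2
    return (A+B)/2,np.linalg.norm(A-B)
for n,i in(('t',p),('s',q)): print([ (np.round(r['centre'],1),round(r['score'],2)) for k in ('knob_grip','motor_centre') for r in ctrl.recognise(i,k)[:3]])
c=np.hstack([cv2.resize(p['img'][135:265,335:435],(390,507),interpolation=cv2.INTER_CUBIC),cv2.resize(q['img'][235:352,300:390+0],(390,507),interpolation=cv2.INTER_CUBIC)])
c=np.hstack([cv2.resize(p['img'][135:265,335:435],(300,390),interpolation=cv2.INTER_CUBIC),cv2.resize(q['img'][235:352,300:465],(490,390)[:2],interpolation=cv2.INTER_CUBIC)])
cv2.imwrite('pics/c2.png',c[:,:,::-1])
E
```

```text
[484.19297845 -81.18812085 186.88362661] [-3.10070601 -0.00378051  0.78613665] [-0.04431039  0.49266151  0.24899893  1.97808567 -0.21641135  0.72719721
 -0.44159676]
[(array([384.6, 200.3]), 0.6), (array([335.3, 299.8]), 0.6), (array([384.2, 163.4]), 0.4)]
[(array([423.5, 262.9]), 0.64), (array([206.5, 371.3]), 0.93), (array([251.7, 280.4]), 0.83), (array([366.7, 308.3]), 0.59)]
```

View pics/c2.png

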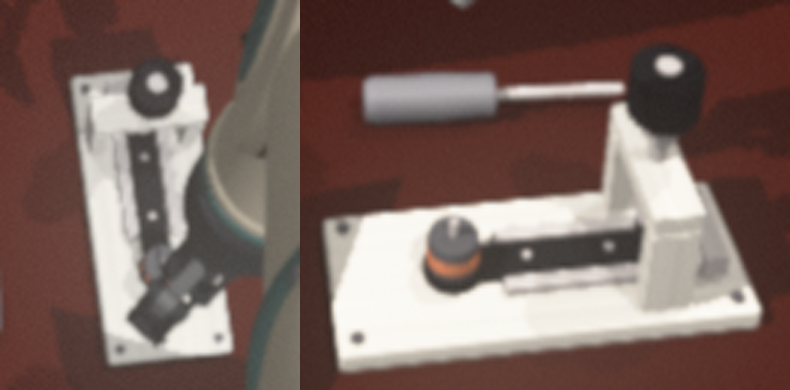

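In the crop (side view), the arm is still home: the motor is at (452,250), pushed toward the rails, and nothing else has moved. The knob top is near (668,65). I move over the knob while winding the wrist back for a clockwise sweep.

step_arm(series=[[[-0.052,0,0,0,0,0,0],[0,0,0,0.18,0.15,0,0],[0,0,0,0.18,0.15,0,0],[0,0,0,0.18,0.15,0,0],[0,0,0,0.18,0.15,0,0],[0,0,-0.18,0,0,0,0],[0,0,-0.18,0,0,0,0],[0,0,-0.18,0,0,0,0],[0,0,-0.18,0,0,0,0],[0,0,-0.18,0,0,0,0],[0,0,-0.18,0,0,0,0],[0,0,-0.18,0,0,0,0]]])

```text
clock: 8.8
eef_pos: [623.7, -69.1, 186.6]
tool_rot: [3.141, -0.002, 1.775]
force: [-0.2, -0.2, 0.3]
width: 85.6
gripper_force: 0.0
```

step_arm(series=[[[0,0,-0.18,0,0,0,0],[0,0,-0.18,0,0,0,0],[0,0,-0.18,0,0,0,0],[0,0,-0.18,0,0,0,0],[0,0,-0.18,0,0,0,0],[0,0,-0.18,0,0,0,0],[0,0,-0.18,0,0,0,0],[0,0,-0.18,0,0,0,0],[0,0,-0.18,0,0,0,0],[0,0,0,0,0,0,0]]])

```text
clock: 9.8
eef_pos: [623.6, -69.3, 186.4]
tool_rot: [3.139, -0.0, 3.042]
force: [-0.5, 0.9, -0.0]
width: 85.7
gripper_force: 0.0
```

```bash
python3 - <<'E'
from h import *
s=ctrl.read_state();print(s['clock'],s['eef_pos'],s['tool_rot'],s['qpos'])
w=shot('wrist','w3.png')
for r in ctrl.recognise(w,'knob_grip')[:3]: print(np.round(r['centre']),round(r['score'],2),atz(w,r['centre'],124).round(1))
print(proj(w,[623.7,-68.5,123]))
p=shot('top'); q=shot('side')
o1,d1=ray(p,(386.7,163.3));o2,d2=ray(q,(423.9,254.5))
t=np.linalg.lstsq(np.c_[d1,-d2],o2-o1,rcond=None)[0];print(o1+t[0]*d1,o2+t[1]*d2)
E
```

```text
9.8 [623.59928986 -69.29116127 186.42242528] [ 3.13877919e+00 -3.16037556e-04  3.04209766e+00] [ 0.29109086  0.66666832 -0.37157033  1.6233085   0.28566261  0.90585394
  1.28595018]
[320. 260.] 0.75 [621.5 -65.5 124. ]
[314.42903301 263.78812137]
[621.67993247 -66.31157756 123.38295354] [624.47975656 -66.4236533  124.37845962]
```

View pics/w3.png

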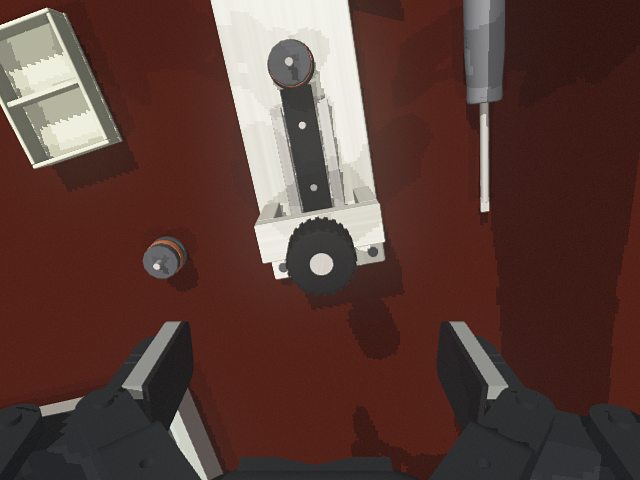

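The knob is at (321,263) in the wrist view, at about (623,-66); it is centred between the fingers apart from about 3 mm in y. I correct that, wind back further, lower and grip.

step_arm(series=[[[0,0,0,0.005,0.021,0,0],[0,0,-0.18,0,0,0,0],[0,0,-0.18,0,0,0,0],[0,0,-0.18,0,0,0,0],[0,0,-0.18,0,0,0,0],[0,0,-0.18,0,0,0,0],[0,0,-0.18,0,0,0,0],[0,0,-0.18,0,0,0,0],[0,0,-0.18,0,0,0,0],[0,0,0,0,0,0.3,0],[0,0,0,0,0,0.3,0],[0,0,0,0,0,0,0]]])

```text
clock: 11.2
eef_pos: [618.6, -66.3, 91.3]
tool_rot: [3.131, -0.004, -2.11]
force: [-1.5, 0.2, -0.2]
width: 85.5
gripper_force: 0.0
```

```bash
python3 - <<'E'
from h import *
s=ctrl.read_state();print(s['clock'],s['eef_pos'],s['tool_rot'],s['qpos'],s['force'])
E
```

```text
11.2 [618.62224271 -66.27264727  91.32795342] [ 3.13111537 -0.00390401 -2.10963459] [ 0.415795    0.83648637 -0.60327405  1.691919    0.60957516  0.82130415
  2.13692128] [-1.45384152  0.22689836 -0.1854496 ]
```

step_arm(series=[[[0.01,0,0,-0.018,-0.024,0,0],[0,0,0,0,0,0,0],[0,0,0,0,0,0,0.3]]])

```text
clock: 11.5
eef_pos: [629.7, -64.8, 99.5]
tool_rot: [-3.131, 0.004, -2.109]
force: [-0.1, 0.0, 0.5]
width: 73.2
gripper_force: 0.0
```

step_arm(series=[[[0,0,0,0,0,0,1],[0,0,0,0,0,0,1],[0,0,0,0,0,0,1],[0,0,0,0,0,0,1],[0,0,0,0,0,0,1]]])

```text
clock: 12.0
eef_pos: [625.0, -63.3, 98.0]
tool_rot: [-3.14, 0.001, -2.109]
force: [-8.6, 3.0, 11.4]
width: 34.4
gripper_force: 58.6
```

```bash
python3 - <<'E'
from h import *
s=ctrl.read_state();print(s['clock'],s['eef_pos'],s['tool_rot'],s['qpos'],s['force'],s['torque'])
E
```

```text
12.0 [625.0138338  -63.33765495  98.01050714] [-3.13951450e+00  7.61524123e-04 -2.10857063e+00] [ 0.41082086  0.82894849 -0.60645604  1.68435403  0.61069767  0.82344126
  2.1332996 ] [-8.55865366  2.97470653 11.43349486] [ 0.73856373  1.84741159 -0.10633832]
```

step_arm(series=[[[0,0,0.1,0,0.01,0.0008,1],[0,0,0.15,0,0,0.0012,1],[0,0,0.15,0,0,0.0012,1],[0,0,0.15,0,0,0.0012,1],[0,0,0,0,0,0,1]]])

```text
clock: 12.5
eef_pos: [625.8, -64.2, 97.5]
tool_rot: [-3.136, 0.004, -2.544]
force: [-3.4, 1.0, 8.0]
width: 34.5
gripper_force: 59.1
```

```bash
python3 - <<'E'
from h import *
s=ctrl.read_state();print(s['clock'],s['eef_pos'],s['tool_rot'],s['qpos'],s['force'],s['torque'])
E
```

```text
12.5 [625.84228197 -64.16713175  97.48690374] [-3.13613214  0.00393654 -2.54364858] [ 0.34766874  0.80257535 -0.49103453  1.68842543  0.50989644  0.77438346
  1.78263623] [-3.36921561  1.01017116  8.02501183] [ 0.13370857  0.82856052 -0.03994828]
```

step_arm(series=[[[0,0,0.18,0,0,0.00135,1],[0,0,0.18,0,0,0.00135,1],[0,0,0.18,0,0,0.00135,1],[0,0,0.18,0,0,0.00135,1],[0,0,0.18,0,0,0.00135,1],[0,0,0.18,0,0,0.00135,1],[0,0,0.18,0,0,0.00135,1],[0,0,0.18,0,0,0.00135,1],[0,0,0.18,0,0,0.00135,1],[0,0,0,0,0,0,1]]])

```text
clock: 13.5
eef_pos: [625.6, -67.7, 95.7]
tool_rot: [-3.141, 0.008, 2.465]
force: [-4.2, -4.6, 7.6]
width: 34.2
gripper_force: 59.4
```

```bash
python3 - <<'E'
from h import *
s=ctrl.read_state();print(s['clock'],s['eef_pos'],s['tool_rot'],s['qpos'],s['force'],s['torque'])
E
```

```text
13.5 [625.56706078 -67.67055289  95.67580862] [-3.14055734  0.00817271  2.46496236] [ 0.14655911  0.76210392 -0.14301629  1.69545539  0.16424411  0.68979526
  0.81038017] [-4.1927241  -4.57757083  7.61271466] [-1.12777899  1.01213174 -0.06275371]
```

step_arm(series=[[[0,0,0.18,0,0,0.00135,1],[0,0,0.18,0,0,0.00135,1],[0,0,0.18,0,0,0.00135,1],[0,0,0.18,0,0,0.00135,1],[0,0,0.18,0,0,0.00135,1],[0,0,0.18,0,0,0.00135,1],[0,0,0.18,0,0,0.00135,1],[0,0,0.18,0,0,0.00135,1],[0,0,0.18,0,0,0.00135,1],[0,0,0.18,0,0,0.00135,1],[0,0,0.18,0,0,0.00135,1],[0,0,0,0,0,0,1]]])

```text
clock: 14.7
eef_pos: [621.6, -67.9, 93.3]
tool_rot: [3.14, 0.004, 0.909]
force: [-11.3, -6.5, 15.7]
width: 34.5
gripper_force: 60.2
```

```bash
python3 - <<'E'
from h import *
s=ctrl.read_state();print(s['clock'],s['eef_pos'],s['tool_rot'],s['qpos'],s['force'],s['torque'])
E
```

```text
14.7 [621.59082995 -67.87161667  93.26589874] [3.1403868  0.00428767 0.90914372] [-0.10936418  0.78153687  0.28543922  1.70875946 -0.30736041  0.6967576
 -0.32659998] [-11.2852293   -6.54637197  15.66988472] [-0.96612959  2.82147948 -0.06226116]
```

step_arm(series=[[[0,0,0.18,-0.011,-0.004,0,1],[0,0,0.18,0,0,0,1],[0,0,0.18,0,0,0,1],[0,0,0.18,0,0,0.00135,1],[0,0,0.18,0,0,0.00135,1],[0,0,0.18,0,0,0.00135,1],[0,0,0.18,0,0,0.00135,1],[0,0,0.18,0,0,0.00135,1],[0,0,0.18,0,0,0.00135,1],[0,0,0.18,0,0,0.00135,1],[0,0,0.18,0,0,0.00135,1],[0,0,0,0,0,0,1]]])

```text
clock: 15.9
eef_pos: [621.2, -64.1, 91.1]
tool_rot: [-3.14, 0.002, -0.643]
force: [-10.5, 2.1, 13.5]
width: 34.3
gripper_force: 60.3
```

```bash
python3 - <<'E'
from h import *
s=ctrl.read_state();print(s['clock'],s['eef_pos'],s['tool_rot'],s['qpos'],s['force'],s['torque'])
E
```

```text
15.9 [621.16272365 -64.05618479  91.10292629] [-3.13982782e+00  1.68129877e-03 -6.43318971e-01] [-0.33709195  0.87998278  0.69718202  1.71988512 -0.74190481  0.82623045
 -1.50484953] [-10.47671001   2.11816643  13.51504683] [ 0.53731828  2.34960874 -0.11528041]
```

step_arm(series=[[[0,0,0.18,-0.006,0.004,0,1],[0,0,0.18,0,0,0,1],[0,0,0.18,0,0,0,1],[0,0,0.18,0,0,0.00135,1],[0,0,0.18,0,0,0.00135,1],[0,0,0.18,0,0,0.00135,1],[0,0,0.18,0,0,0.00135,1],[0,0,0.18,0,0,0.00135,1],[0,0,0,0,0,0,1]]])

```text
clock: 16.8
eef_pos: [623.9, -63.0, 89.7]
tool_rot: [-3.136, 0.004, -1.772]
force: [-1.2, 3.7, 5.5]
width: 34.4
gripper_force: 59.5
```

```bash
python3 - <<'E'
from h import *
s=ctrl.read_state();print(s['clock'],s['eef_pos'],s['tool_rot'],s['qpos'],s['force'],s['torque'])
E
```

```text
16.8 [623.88086669 -63.01295948  89.65525893] [-3.1359014   0.00355114 -1.77237144] [-0.45505874  0.99375771  0.96139349  1.72302642 -0.98211181  0.9780806
 -2.44352391] [-1.19601072  3.66788498  5.49574367] [ 0.82159473  0.46523191 -0.10296292]
```

step_arm(series=[[[0,0,0,0,0,0,0],[0,0,0,0,0,0,0],[0,0,0,0,0,0,0],[0,0,0,0,0,0,0],[0,0,-0.18,0,0,0,0],[0,0,-0.18,0,0,0,0],[0,0,-0.18,0,0,0,0],[0,0,-0.18,0,0,0,0],[0,0,-0.18,0,0,0,0],[0,0,-0.18,0,0,0,0],[0,0,-0.18,0,0,0,0],[0,0,-0.18,0,0,0,0]]])

```text
clock: 18.0
eef_pos: [624.1, -65.7, 89.5]
tool_rot: [-3.139, -0.007, -0.635]
force: [-0.2, 0.4, 0.1]
width: 85.2
gripper_force: 0.0
```

step_arm(series=[[[0,0,-0.18,0,0,0,0],[0,0,-0.18,0,0,0,0],[0,0,-0.18,0,0,0,0],[0,0,-0.18,0,0,0,0],[0,0,-0.18,0,0,0,0],[0,0,-0.18,0,0,0,0],[0,0,-0.18,0,0,0,0],[0,0,-0.18,0,0,0,0],[0,0,-0.18,0,0,0,0],[0,0,-0.18,0,0,0,0],[0,0,-0.18,0,0,0,0],[0,0,-0.18,0,0,0,0]]])

```text
clock: 19.2
eef_pos: [624.0, -66.0, 89.5]
tool_rot: [3.134, -0.002, 1.061]
force: [-0.3, -0.1, -0.5]
width: 85.4
gripper_force: 0.0
```

step_arm(series=[[[0,0,-0.18,0,0,0,0],[0,0,-0.18,0,0,0,0],[0,0,-0.18,0,0,0,0],[0,0,-0.18,0,0,0,0],[0,0,-0.18,0,0,0,0],[0,0,-0.18,0,0,0,0],[0,0,-0.18,0,0,0,0],[0,0,-0.18,0,0,0,0],[0,0,-0.18,0,0,0,0],[0,0,-0.18,0,0,0,0],[0,0,0,0,0,0,0],[0,0,0,0,0,0,0]]])

```text
clock: 20.4
eef_pos: [624.0, -66.0, 89.4]
tool_rot: [3.138, 0.007, 2.466]
force: [-0.4, -0.4, 0.3]
width: 85.5
gripper_force: 0.0
```

```bash
cat > st.py <<'E'
from h import *
s=ctrl.read_state();p=np.array(s['eef_pos']);y=s['tool_rot'][2]
print(s['clock'],p.round(1),np.round(s['tool_rot'],3),np.round(s['qpos'],2),np.round(s['force'],1),np.round(s['torque'],2))
d=np.array([623.2,-66])-p[:2]
print('to knob, tool frac',(np.array([d@[np.cos(y),np.sin(y)],d@[np.sin(y),-np.cos(y)]])/150).round(4))
E
python3 st.py
```

```text
20.4 [624.  -66.   89.4] [3.138 0.007 2.466] [ 0.14  0.77 -0.14  1.71  0.15  0.67  0.82] [-0.4 -0.4  0.3] [0.05 0.04 0.06]
to knob, tool frac [ 0.004 -0.003]
```

step_arm(series=[[[0,0,0,0.004,-0.003,0,1],[0,0,0,0,0,0,1],[0,0,0,0,0,0,1],[0,0,0,0,0,0,1],[0,0,0,0,0,0,1],[0,0,0,0,0,0,1]]])

```text
clock: 21.0
eef_pos: [623.1, -65.6, 89.8]
tool_rot: [3.139, 0.007, 2.469]
force: [-2.2, -1.4, 4.8]
width: 34.5
gripper_force: 59.5
```

step_arm(series=[[[0,0,0.18,0,0,0.00135,1],[0,0,0.18,0,0,0.00135,1],[0,0,0.18,0,0,0.00135,1],[0,0,0.18,0,0,0.00135,1],[0,0,0.18,0,0,0.00135,1],[0,0,0.18,0,0,0.00135,1],[0,0,0.18,0,0,0.00135,1],[0,0,0.18,0,0,0.00135,1],[0,0,0.18,0,0,0.00135,1],[0,0,0,0,0,0,1]]])

```text
clock: 22.0
eef_pos: [623.4, -65.6, 88.0]
tool_rot: [3.134, -0.0, 1.195]
force: [-1.7, -0.3, 5.6]
width: 34.5
gripper_force: 59.5
```

```bash
python3 st.py
```

```text
22.0 [623.4 -65.6  88. ] [ 3.134 -0.     1.195] [-0.07  0.78  0.21  1.71 -0.24  0.67 -0.1 ] [-1.7 -0.3  5.6] [-0.16  0.47 -0.  ]
to knob, tool frac [-0.0032  0.0001]
```

step_arm(series=[[[0,0,0.15,0,0,0.0012,1],[0,0,0.15,0,0,0.0012,1],[0,0,0,0,0,0,1]]])

```text
clock: 22.3
eef_pos: [623.4, -65.6, 87.7]
tool_rot: [3.134, -0.002, 0.96]
force: [-0.4, -0.8, 5.3]
width: 34.4
gripper_force: 59.5
```

```bash
python3 st.py
```

```text
22.3 [623.4 -65.6  87.7] [ 3.134e+00 -2.000e-03  9.600e-01] [-0.11  0.79  0.28  1.72 -0.31  0.67 -0.27] [-0.4 -0.8  5.3] [-0.06  0.51 -0.04]
to knob, tool frac [-0.003   0.0003]
```

step_arm(series=[[[0,0,0.15,0,0,0.0012,1],[0,0,0.15,0,0,0.0012,1],[0,0,0,0,0,0,1]]])

```text
clock: 22.6
eef_pos: [623.5, -65.6, 87.4]
tool_rot: [3.135, -0.004, 0.724]
force: [-0.8, -0.6, 6.6]
width: 34.5
gripper_force: 59.5
```

```bash
python3 st.py
```

```text
22.6 [623.5 -65.6  87.4] [ 3.135 -0.004  0.724] [-0.14  0.8   0.34  1.72 -0.38  0.69 -0.45] [-0.8 -0.6  6.6] [-0.16  0.52 -0.1 ]
to knob, tool frac [-0.003   0.0005]
```

step_arm(series=[[[0,0,0.15,0,0,0.0012,1],[0,0,0.15,0,0,0.0012,1],[0,0,0,0,0,0,1]]])

```text
clock: 22.9
eef_pos: [623.5, -65.7, 87.0]
tool_rot: [3.136, -0.006, 0.489]
force: [-1.1, 0.1, 5.6]
width: 34.5
gripper_force: 59.7
```

```bash
python3 st.py
```

```text
22.9 [623.5 -65.7  87. ] [ 3.136 -0.006  0.489] [-0.18  0.81  0.41  1.72 -0.46  0.7  -0.62] [-1.1  0.1  5.6] [-0.14  0.47 -0.05]
to knob, tool frac [-0.0029  0.0006]
```

step_arm(series=[[[0,0,0.15,0,0,0.0012,1],[0,0,0.15,0,0,0.0012,1],[0,0,0,0,0,0,1]]])

```text
clock: 23.2
eef_pos: [623.5, -65.8, 86.7]
tool_rot: [3.137, -0.007, 0.253]
force: [-2.2, -0.7, 6.8]
width: 34.2
gripper_force: 59.9
```

```bash
python3 st.py
```

```text
23.2 [623.5 -65.8  86.7] [ 3.137 -0.007  0.253] [-0.22  0.82  0.47  1.72 -0.52  0.72 -0.8 ] [-2.2 -0.7  6.8] [-0.12  0.49 -0.1 ]
to knob, tool frac [-0.0025  0.0006]
```

step_arm(series=[[[0,0,0.15,0,0,0.0012,1],[0,0,0.15,0,0,0.0012,1],[0,0,0,0,0,0,1]]])

```text
clock: 23.5
eef_pos: [623.6, -65.9, 86.4]
tool_rot: [3.139, -0.008, 0.017]
force: [-1.1, -1.2, 7.0]
width: 34.5
gripper_force: 60.0
```

```bash
python3 st.py
```

```text
23.5 [623.6 -65.9  86.4] [ 3.139 -0.008  0.017] [-0.25  0.84  0.53  1.72 -0.59  0.74 -0.97] [-1.1 -1.2  7. ] [-0.1   0.45 -0.01]
to knob, tool frac [-0.0024  0.0009]
```

step_arm(series=[[[0,0,0.15,0,0,0.0012,1],[0,0,0.15,0,0,0.0012,1],[0,0,0,0,0,0,1]]])

```text
clock: 23.8
eef_pos: [623.5, -66.0, 86.0]
tool_rot: [3.141, -0.008, -0.218]
force: [-1.6, 0.0, 6.0]
width: 34.3
gripper_force: 60.1
```

```bash
python3 st.py
```

```text
23.8 [623.5 -66.   86. ] [ 3.141 -0.008 -0.218] [-0.28  0.86  0.59  1.72 -0.65  0.76 -1.15] [-1.6  0.   6. ] [-0.14  0.53 -0.05]
to knob, tool frac [-0.0021  0.0007]
```

step_arm(series=[[[0,0,0.15,0,0,0.0012,1],[0,0,0.15,0,0,0.0012,1],[0,0,0,0,0,0,1]]])

```text
clock: 24.1
eef_pos: [623.5, -66.0, 85.7]
tool_rot: [-3.141, -0.008, -0.454]
force: [-1.4, -0.7, 7.2]
width: 34.6
gripper_force: 60.2
```

```bash
python3 st.py
```

```text
24.1 [623.5 -66.   85.7] [-3.141 -0.008 -0.454] [-0.32  0.87  0.66  1.72 -0.72  0.79 -1.34] [-1.4 -0.7  7.2] [-0.15  0.64 -0.05]
to knob, tool frac [-0.0019  0.0007]
```

step_arm(series=[[[0,0,0.15,0,0,0.0012,1],[0,0,0.15,0,0,0.0012,1],[0,0,0,0,0,0,1]]])

```text
clock: 24.4
eef_pos: [623.4, -66.1, 85.4]
tool_rot: [-3.14, -0.008, -0.687]
force: [-2.8, -0.1, 7.9]
width: 34.4
gripper_force: 60.1
```

```bash
python3 st.py
```

```text
24.4 [623.4 -66.1  85.4] [-3.14  -0.008 -0.687] [-0.35  0.9   0.72  1.72 -0.77  0.82 -1.52] [-2.8 -0.1  7.9] [-0.21  0.66  0.56]
to knob, tool frac [-0.0014  0.0005]
```

step_arm(series=[[[0,0,0.1,0,0,0.0012,1],[0,0,0.1,0,0,0,1],[0,0,0,0,0,0,1]]])

```text
clock: 24.7
eef_pos: [622.9, -65.4, 85.3]
tool_rot: [-3.139, -0.006, -0.842]
force: [-2.9, -0.4, 9.9]
width: 34.1
gripper_force: 60.8
```

```bash
python3 st.py
```

```text
24.7 [622.9 -65.4  85.3] [-3.139 -0.006 -0.842] [-0.36  0.91  0.75  1.72 -0.81  0.84 -1.65] [-2.9 -0.4  9.9] [0.13 0.89 0.75]
to knob, tool frac [0.0043 0.0014]
```

Reaction torque jumped from about 0 to 0.56 and then 0.75 N m, with the pads slipping: the hard stop is reached at about 9.1 rad of my turning. I release, rise and check.

step_arm(series=[[[0,0,0,0,0,0,0],[0,0,0,0,0,0,0],[0,0,0,0,0,0,0],[0,0,0,0,0,0,0],[0,0,0,0,0,-0.2,0],[0,0,0,0,0,-0.3,0],[0,0,0,0,0,-0.3,0],[0,0,0,0,0,0,0]]])

```text
clock: 25.5
eef_pos: [626.0, -67.4, 210.8]
tool_rot: [-3.131, -0.015, -0.845]
force: [0.3, -0.9, -0.3]
width: 85.4
gripper_force: 0.0
```

```bash
python3 st.py; python3 - <<'E'
from h import *
q=shot('side'); w=shot('wrist')
a=cv2.resize(q['img'][235:352,300:465],(460,326),interpolation=cv2.INTER_CUBIC)
b=cv2.resize(w['img'],(340,255)); b=np.vstack([b,np.zeros((71,340,3),np.uint8)])
cv2.imwrite('pics/c3.png',np.hstack([a,b])[:,:,::-1])
c=np.array([np.cos(.075),np.sin(.075)]); k=np.array([623.2,-66])
for z in (111,98): print('knob',z,proj(q,[*k,z]).round(1))
m=k-105*c; print('motor home',m.round(1),proj(q,[*m,27]).round(1),[(np.round(r['centre'],1),r['score']) for r in ctrl.recognise(q,'motor_centre')[:4]],[(np.round(r['centre'],1),r['score']) for r in ctrl.recognise(q,'knob_grip')[:2]])
E
```

```text
25.5 [626.  -67.4 210.8] [-3.131 -0.015 -0.845] [-0.43  0.77  0.88  1.63 -0.67  1.04 -1.76] [ 0.3 -0.9 -0.3] [-0.08  0.06  0.03]
to knob, tool frac [-0.0191  0.0077]
knob 111 [421.9 261.5]
knob 98 [420.9 268.4]
motor home [518.5 -73.9] [350.4 308.7] [(array([253.9, 280.7]), 0.88), (array([369. , 310.1]), 0.77)] [(array([423. , 264.9]), 0.98), (array([390.4, 317.5]), 0.36)]
```

View pics/c3.png

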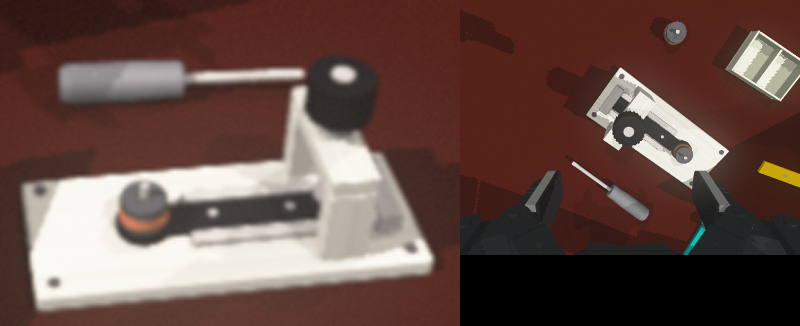

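The knob now sits right down on the bridge with the collar hidden. The motor at side pixel (352,309) matches the home prediction of (350,309). Screwdriver, spare motor and tray are where they were.

```bash
python3 -c "
from cell import ctrl
print(ctrl.finish_job())"
```

```text
the job is handed in; nothing more can be done
None
```

The job is handed in at about 25.5 s: the drone arm was pushed home against the end stop, then the knob was screwed clockwise to its hard stop, and the other items were left where they were.

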